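# Close the castings box with its press-on lid

### The arm

A 6-joint arm with a two-finger parallel gripper is mounted at the origin on a cart in front of the work surface, level with it; the furniture and walls round the work are solid. World frame = base frame: x ahead of the robot, y to its left, z up, the work surface at z = 0. Lengths are in m, angles in rad, forces in N, time in s.
With the tool pointing down it reaches from about 0.4 to 0.825 m from the base axis. Payload 7 kg.
Tool frame: the origin (TCP) lies at the centre of the arm's flange, where the gripper is bolted on; the fingertips stand 178 mm ahead of it and the grasp point (between the pads) lies arm.tcp_to_grasp ahead of it (arm.tcp_to_grasp is the distance from the TCP to the grasp point, in m); z points along the fingers, y is the direction in which the jaws open and shut (so a half turn about z gives the same grasp; the last joint's range is limited). The gripper opens to 88 mm and grips with 3 to 60 N. Pads are 19 mm wide; open, the fingers measure 130 mm over their backs; the gripper's body (78 mm by 193 mm) begins 47 mm behind the grasp point.
Start: joints at [1.487, 0.359, 0.012, 0, -1.224, -0.288], TCP at [0.245, 0.629, 0.405] pointing down, gripper open.
Joint ranges: [-3.07, 3.07], [-1.43, 2.12], [-1.02, 1.25], [-3.03, 1.67], [-3.05, -0], [-3.03, 3.03]. Speed limits (rad/s): [2.39, 2.39, 3.01, 3.14, 3.14, 3.14].

### API

Orientations are given as [roll, pitch, yaw] about the fixed x, y, z axes, in that order (R = Rz(yaw) Ry(pitch) Rx(roll)).
In Python, from station import arm gives the robot as it stands.
- The arm moves only by the tool move_arm, never from a script. Its argument "deltas" is a list of rows, each a list of 6 numbers: the shift along the world's x, y, z in mm, then the turn, a rotation vector about the world's x, y, z in degrees. In form: [[tx, ty, tz, ax, ay, az], ...]. A call has exactly 5 rows; each row shifts and turns the commanded pose from where the row before left it; what a row does not reach is not made up. A row lasts 1/12 s, in which the tool goes at most 41.7 mm and 7.16 degrees, less where a joint would pass 70% of its speed; a pose out of reach is approached as far as the arm can. A call with a gripper value outside its range is refused whole. "claw" is the closure in counts, from 0 (fully open) to 255 (shut), set as the call begins (left out, the last holds). The fingers move at their own pace and stop on an object; "squeeze" is the grip in N (left out, the last holds). Time passes only in rows, so rows that do not move let the fingers close, or fill a call up. It gives the time, the measured TCP pose, the force and the opening at its end, in the units of the state.
- arm.get_state(): the state, without advancing time (a new reading comes with each control period).
- arm.grab_frame(name): name is "side" or "top"; returns the picture (420x560x3 uint8, red, green, blue); there is no depth.
- arm.calibration(name): a dict with "intrinsics" (3x3 intrinsics, pixels), "T" (4x4, takes a point from camera to world coordinates). Camera axes: x right, y up, looking along -z (the intrinsics and any distortion apply to the point x, -y, -z); pixel columns grow to the right and rows downward; lengths in m; the calibration is good to about 2 mm. A picture is of the moment at which its call begins. calibration takes no time and is no camera call.
- arm.job_done(): hands the job in, once; it reports no verdict.
Trained networks look in the newest picture that a camera, given by its name, has taken for a name from the list of things; names that differ only in an ending like _2 or _b are one class to them, and where a whole thing is asked for, a point or a joint stands for the part that bears it (a point fixed in the world has none). Each returns a list of dicts, best first, with "score" (0 to 1); they miss things now and then, are a little off and sometimes report something else, mostly with a low value. They report only what shows in the picture. A call takes as long as a camera call.
- arm.spot_in(thing, camera): "xy" ([column, row] in pixels, amid what is visible of it).
- arm.masks_of(thing, camera): "pixels" (420x560 bool, what is visible of it) and "xy" ([column, row] in pixels, amid what is visible of it).
- arm.spot_point(thing, camera): "xy" ([column, row] in pixels: a listed point, or the origin of a listed thing).
The state is a dict: "t": time; "q": joint angles; "qd": joint speeds; "joint_efforts": joint torques, N m; "eef_pos": TCP position; "ee_rot": TCP orientation; "force": force on the tool from outside, world axes, zero at the start; "moment": the same for the moment, N m; "width": finger opening in m.
Only numpy, scipy, OpenCV 4.12 (cv2) and the standard library are available. Lean on these libraries where they do the work, as an engineer would, in place of code of your own. Each camera call takes 0.05 s, during which the arm holds its last target. There are 200 camera calls.

### The job

Take the lid out of the drying rack and lay it flat on the empty plywood-topped stand, grip bar up, letting go of it there. Then pick it up again, put it on the castings box and press it down past the sprung catches, firmly but without brute force, until it sits fully home and level on the rim all round. Leave the other things on the deck where they are.

Things in the scene. Friction and masses are not known exactly. Their poses are not given: they have to be found in the camera images.
- lid: Loose bare-metal lid, 0.25 kg, at the start on its +x edge in the rack, tab up, bar towards rack +x. Origin: middle of the plate's underside, which meets the box's rim. z out of the top, y along the grip bar, -x to the tab. Plate 99 (x) x 125 (y) mm, z 0 to 5. Skirt under it to z = -14, inside 87 x 113 mm, last 5 mm flared out to the plate's edge. Lying flat, its origin is 14 mm up.
- grip_bar (a point): Centre of the lid's black grip bar, 18 mm above the lid's origin, axes as the lid's. The bar is 14 (x) x 60 (y) mm and stands 26 mm above the plate (lid z 5 to 31).
- tab (a point): Middle of the lid's lift tab, 64.5 mm from the lid's origin along its -x and 1 mm along z, axes as the lid's. The tab is 50 mm wide (y), 8 mm thick (z) and sticks out 30 mm (lid x -49.5 to -79.5).
- rack: Steel drying rack, fixed, in the middle: base 62 (x) x 150 (y) x 6 mm, on it a grey block 40 mm wide with an upright slot along y, 22 mm wide, between two 5 mm rails that reach z = 76 mm; slot floor at z = 46 mm. Origin: centre of its underside; its x axis (the way the lid's grip bar looks) points to the robot's right.
- stand: Low stand on the robot's left, fixed: plywood top 150 x 150 mm on four steel legs, 110 mm high. Nothing stands on it. Origin: centre of its foot, z up.
- stand_top (a point): Middle of the plywood top's upper face, 110 mm above the deck; axes as the stand's.
- box: Grey open castings box on a steel stand on the robot's right, fixed: 84 (x) x 110 (y) x 50 mm outside, walls 4 mm, floor of the stand 110 mm and rim 160 mm above the deck. Two sprung balls in each long (x) side, 6 mm below the rim and 3.5 mm proud, resist the skirt over the last 6 mm with some 12 to 20 N in all. Origin: on the deck under the box's middle, z up.
- rim (a point): Centre of the box's mouth, in the plane of its rim (160 mm above the deck), axes as the box's. When the lid is fully home the lid's origin lies here; the lid fits either way round (turned by half a turn).
- screwdriver: stubby screwdriver, yellow and black handle, 113 x 28 mm, loose; origin at its middle on the underside; a bystander, not to be disturbed
- plaque_mould: light metal mould half, a block 76 x 86 x 19 mm with a white inlay, loose; origin at its middle on the underside; a bystander, not to be disturbed
- brush: brass wire brush with wooden handle, 155 mm long, 23 mm high, loose; origin at its middle on the underside; a bystander, not to be disturbed
- spanner_13: bright steel open-ended spanner, 151 mm long, 30 mm wide, 8 mm high, loose, beside the shredder; origin at its middle on the underside; a bystander, not to be disturbed

How it is judged:
By the outcome, as a careful person would: the job done as asked, in the order asked, and still so for the second after the job is handed in, with the robot touching nothing.
It also fails if it takes over 61 s, if anything falls off the work surface, if the arm or the gripper's body presses on something with over 40 N, if the wrist force passes 120 N, or if a joint passes its speed limit or range.

## Working session

There is one attempt and no reset: what is moved stays moved. The work goes in short steps, Python scripts to look and compute and a tool call to move; the robot and the scene stay as the last step left them, time stands still between calls to the robot, and variables do not carry over. Pictures are saved under pics/ and viewed, about 8 in all and at most 12, crops included, and the job is handed in when it is done.

Besides the shell and the picture viewer there is one more tool, called after "Call:" in YAML: its name, and indented under it one key for each argument. move_arm: Moves the arm, as the interface text tells. Its arguments: {"type":"object","properties":{"deltas":{"type":"array","items":{"type":"array","items":{"type":"number"}}},"claw":{"type":"number"},"squeeze":{"type":"number"}},"required":["deltas"]}

```bash
ls; mkdir -p pics; cat > h.py <<'E'
import numpy as np, cv2
from station import arm
def ray(cam,xy):
    c=arm.calibration(cam); K=np.array(c["intrinsics"],float); T=np.array(c["T"],float)
    d=c.get("distortion",None)
    p=cv2.undistortPoints(np.array([[xy]],float),K,np.array(d,float) if d is not None else None)[0,0]
    v=T[:3,:3]@np.array([p[0],-p[1],-1.]); return T[:3,3],v/np.linalg.norm(v)
def atz(cam,xy,z):
    o,v=ray(cam,xy); return o+v*(z-o[2])/v[2]
def tri(xs,xt):
    A=np.zeros((3,3));b=np.zeros(3);rs=[]
    for c,x in(("side",xs),("top",xt)):
        o,v=ray(c,x);P=np.eye(3)-np.outer(v,v);A+=P;b+=P@o;rs.append((o,P))
    p=np.linalg.solve(A,b); return p,[np.linalg.norm(P@(p-o)) for o,P in rs]
def proj(cam,p):
    c=arm.calibration(cam);K=np.array(c["intrinsics"],float);T=np.array(c["T"],float)
    q=np.linalg.inv(T)@np.r_[p,1]; q=K@np.array([q[0],-q[1],-q[2]]); return q[:2]/q[2]
def save(cam,name):
    im=arm.grab_frame(cam); cv2.imwrite("pics/"+name,im[:,:,::-1]); return im
E
python3 - <<'E'
from h import *
np.set_printoptions(precision=4,suppress=True)
for c in("side","top"):
    save(c,c+"0.png"); k=arm.calibration(c); print(c,{a:np.array(b).round(3).tolist() for a,b in k.items()})
print(arm.tcp_to_grasp, arm.get_state())
for n in("grip_bar","tab","lid","rack","stand_top","stand","rim","box"):
    for c in("side","top"):
        try: r=arm.spot_point(n,c)
        except Exception as e: r=[];print(e)
        print(n,c,[(np.round(x["xy"],1).tolist(),round(x["score"],2)) for x in r[:2]])
print(arm.get_state()["t"])
E
python3 -c "
import cv2,numpy as np
a=[cv2.imread('pics/%s0.png'%c) for c in('side','top')]
" 
```

```text
pics
side {'intrinsics': [[513.373, 0.0, 274.839], [0.0, 513.373, 208.384], [0.0, 0.0, 1.0]], 'T': [[-0.992, 0.102, -0.07, 0.479], [-0.123, -0.836, 0.535, 0.522], [-0.004, 0.54, 0.842, 1.015], [0.0, 0.0, 0.0, 1.0]]}
top {'intrinsics': [[384.465, 0.0, 275.893], [0.0, 384.465, 210.262], [0.0, 0.0, 1.0]], 'T': [[-0.016, 0.982, -0.186, 0.37], [-1.0, -0.014, 0.012, -0.033], [0.009, 0.186, 0.983, 0.994], [0.0, 0.0, 0.0, 1.0]]}
0.1593 {'t': 0.1, 'q': array([ 1.4871,  0.3594,  0.0112, -0.0003, -1.2241, -0.2881]), 'qd': array([ 0.    , -0.0031,  0.0017,  0.0018,  0.0002,  0.0009]), 'joint_efforts': array([ -0.0015, -58.4165,  29.3752,   7.0156,   0.0102,  -0.    ]), 'eef_pos': array([0.2451, 0.6287, 0.4038]), 'ee_rot': array([ 3.1401, -0.0002, -0.3719]), 'force': array([0.3346, 0.3028, 0.2495]), 'moment': array([0.0052, 0.023 , 0.0224]), 'width': 0.08746631551060181}
grip_bar side [([254.9, 204.7], 0.8)]
grip_bar top [([283.7, 184.6], 0.92), ([280.6, 174.3], 0.63)]
tab side [([251.3, 190.1], 0.77)]
tab top [([278.8, 174.1], 0.91)]
lid side [([250.3, 211.6], 0.73)]
lid top [([281.2, 184.4], 0.62)]
rack side [([254.7, 238.0], 0.87)]
rack top [([274.2, 193.0], 0.9)]
stand_top side [([258.1, 289.4], 0.76)]
stand_top top [([207.5, 196.6], 0.98)]
stand side [([256.2, 312.6], 0.71), ([238.1, 169.2], 0.58)]
stand top [([210.5, 207.0], 0.76)]
rim side [([293.3, 141.6], 0.65)]
rim top [([342.5, 207.4], 0.59)]
box side [([291.7, 183.0], 0.96)]
box top [([330.9, 216.4], 0.6), ([342.7, 206.1], 0.5)]
0.9
```

View pics/side0.png

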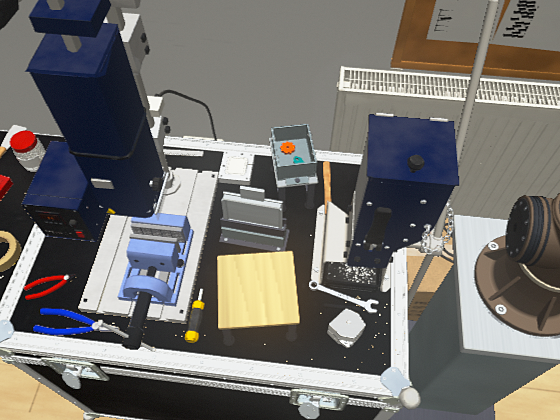

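View pics/top0.png

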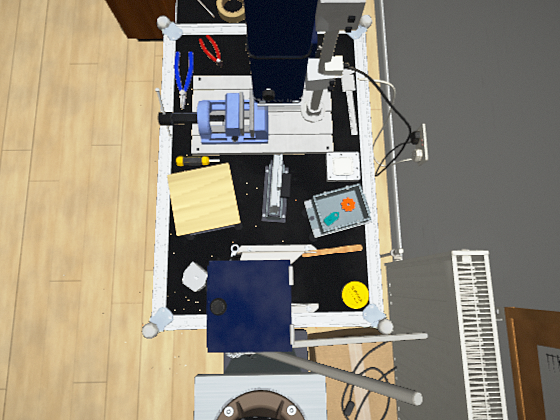

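The side view, from the left, shows the rack with the upright lid at about (250,215), the stand at (258,290) and the open box at (293,150). The shredder is at (400,180) and the drill press is on the left. The top view has the stand at (207,200), the lid at (280,185) and the box at (340,208).

```bash
python3 - <<'E'
from h import *
np.set_printoptions(precision=4,suppress=True)
P={"grip":((254.9,204.7),(283.7,184.6)),"tab":((251.3,190.1),(278.8,174.1)),"lid":((250.3,211.6),(281.2,184.4)),
"rack":((254.7,238),(274.2,193)),"standtop":((258.1,289.4),(207.5,196.6)),"rim":((293.3,141.6),(342.5,207.4))}
for k,(a,b) in P.items(): print(k,*tri(a,b))
zs={"stand_top":.11,"box":.16,"tab":.16}
for n in("stand","box","lid","rack","tab","screwdriver","plaque_mould","brush","spanner_13"):
    for c in("top","side"):
        r=arm.masks_of(n,c)
        if not r: print(n,c,"none"); continue
        m=r[0]["pixels"]; np.save(f"pics/m_{n}_{c}.npy",m)
        cs,_=cv2.findContours(m.astype(np.uint8),0,2); h=max(cs,key=cv2.contourArea)
        (ctr,wh,ang)=cv2.minAreaRect(h); z={"stand":.11,"box":.16,"lid":.14,"rack":.07,"tab":.16}.get(n,.01)
        bx=cv2.boxPoints((ctr,wh,ang))
        print(n,c,round(r[0]["score"],2),[atz(c,p,z)[:2].round(3).tolist() for p in bx])
# shredder top corners guess, drill press
for nm,s,t in(("sh_far_right? ",(369,115),(291,262)),("sh",(456,121),(291,351)),("sh",(449,185),(207,351)),("sh",(363,177),(207,262))): print(nm,*tri(s,t))
for c in("side","top"):
    im=cv2.imread(f"pics/{c}0.png"); 
    cr=im[90:350,190:350] if c=="side" else im[140:260,150:400]
    cv2.imwrite(f"pics/{c}crop.png",cv2.resize(cr,None,fx=2.3 if c=="side" else 3,fy=2.3 if c=="side" else 3,interpolation=2))
E
```

```text
grip [ 0.5998 -0.0635  0.1011] [np.float64(0.0011015776794530553), np.float64(0.0011015776794530818)]
tab [ 0.6035 -0.0504  0.1746] [np.float64(0.0023464134866424896), np.float64(0.0023464134866424294)]
lid [ 0.6081 -0.0586  0.0784] [np.float64(0.0008046500339603017), np.float64(0.0008046500339600875)]
rack [ 0.6023 -0.041  -0.0026] [np.float64(0.002695398851942262), np.float64(0.0026953988519419045)]
standtop [0.5712 0.1211 0.0883] [np.float64(0.005570897275985639), np.float64(0.005570897275985653)]
rim [ 0.5311 -0.1898  0.1674] [np.float64(0.0006566616436820976), np.float64(0.0006566616436820295)]
stand top 0.67 [[0.626, 0.22], [0.656, 0.067], [0.494, 0.035], [0.467, 0.183]]
stand side 0.7 [[0.689, -0.104], [0.696, -0.196], [0.62, -0.194], [0.615, -0.102]]
box top 0.79 [[0.551, -0.091], [0.59, -0.235], [0.495, -0.255], [0.457, -0.114]]
box side 0.62 [[0.597, -0.232], [0.494, -0.255], [0.463, -0.032], [0.555, -0.013]]
lid top 0.55 [[0.526, -0.025], [0.664, -0.037], [0.659, -0.084], [0.521, -0.07]]
lid side 0.92 [[0.66, 0.003], [0.665, -0.083], [0.534, -0.076], [0.535, 0.009]]
rack t
[... 704 characters left out ...]
64, -0.259], [0.448, -0.26], [0.434, -0.113]]
brush side 0.74 [[0.69, -0.077], [0.693, -0.177], [0.539, -0.162], [0.543, -0.065]]
spanner_13 top 0.6 [[0.467, 0.074], [0.467, 0.053], [0.441, 0.053], [0.441, 0.073]]
spanner_13 side 0.95 [[0.473, 0.083], [0.467, 0.053], [0.321, 0.084], [0.329, 0.114]]
sh_far_right?  [ 0.4017 -0.0624  0.4018] [np.float64(0.0008357586108489528), np.float64(0.0008357586108490233)]
sh [ 0.2703 -0.0585  0.41  ] [np.float64(0.002340719916304025), np.float64(0.0023407199163040485)]
sh [0.2786 0.0625 0.4032] [np.float64(0.00500768299327297), np.float64(0.005007682993273022)]
sh [0.4056 0.065  0.405 ] [np.float64(0.003021408025759506), np.float64(0.0030214080257594377)]
```

View pics/topcrop.png

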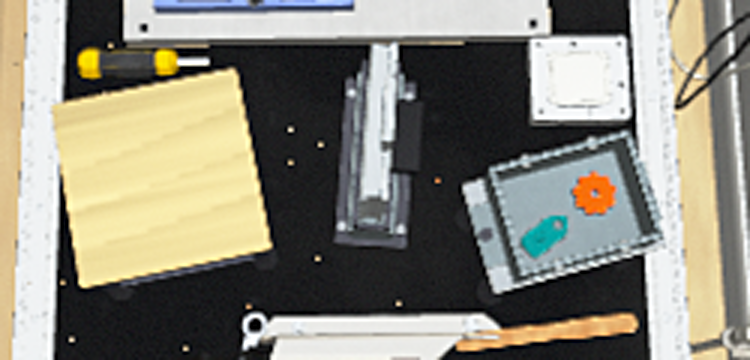

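View pics/sidecrop.png

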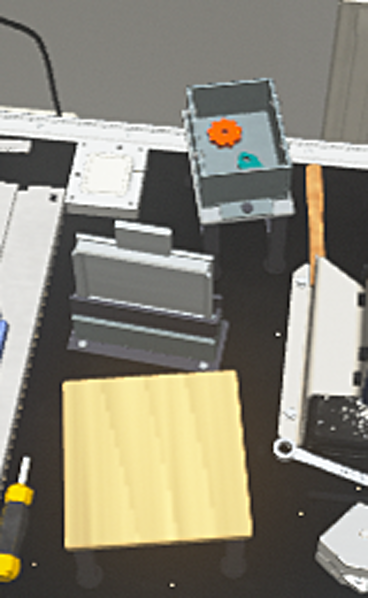

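The crops show the upright lid with its tab up, at side-crop (143,236), and its bar towards -y. Corner picks for the stand, rim, tab and plate edge are clear enough to intersect at their known heights.

```bash
python3 - <<'E'
from h import *
np.set_printoptions(precision=4,suppress=True)
T=lambda p:(150+(p[0]-1)/3,140+(p[1]-1)/3); S=lambda p:(190+(p[0]-.6)/2.3,90+(p[1]-.6)/2.3)
def quad(nm,c,ps,z):
    f=T if c=="top" else S
    q=np.array([atz(c,f(p),z)[:2] for p in ps]); print(nm,c,"ctr",q.mean(0),q.tolist() and q.round(4).tolist())
    for i in range(len(q)):
        d=q[(i+1)%len(q)]-q[i]; print("   len %.4f ang %.1f"%(np.hypot(*d),np.degrees(np.arctan2(d[1],d[0]))))
quad("stand","top",[(235,68),(53,105),(82,288),(272,248)],.11)
quad("stand","side",[(62,382),(64,550),(252,533),(238,371)],.11)
quad("rim","top",[(628,132),(487,168),(517,290),(662,243)],.16)
quad("rim","side",[(185,84),(198,181),(292,164),(271,78)],.16)
quad("tabtop","side",[(117,221),(170,231)],.175)
quad("platetop","side",[(75,232),(215,250)],.145)
quad("platetop","top",[(383,42),(372,225)],.145)
quad("rackbase","top",[(349,85),(335,245),(407,247),(418,85)],.006)
for s,t in(((140,155),(265,103)),((30,70),(248,100)),((115,85),(313,75))): print(tri(s,t))
E
```

```text
stand top ctr [0.5679 0.1264] [[0.6553, 0.0689], [0.6265, 0.2126], [0.4804, 0.185], [0.5095, 0.0391]]
   len 0.1466 ang 101.3
   len 0.1487 ang -169.3
   len 0.1488 ang -78.7
   len 0.1488 ang 11.5
stand side ctr [0.5667 0.1292] [[0.6551, 0.0712], [0.6261, 0.2179], [0.4798, 0.1858], [0.506, 0.0422]]
   len 0.1496 ang 101.2
   len 0.1498 ang -167.6
   len 0.1460 ang -79.6
   len 0.1519 ang 11.0
rim top ctr [ 0.5286 -0.1873] [[0.5856, -0.2307], [0.5594, -0.1243], [0.4681, -0.1431], [0.5013, -0.251]]
   len 0.1096 ang 103.8
   len 0.0932 ang -168.3
   len 0.1128 ang -72.9
   len 0.0867 ang 13.6
rim side ctr [ 0.533  -0.1886] [[0.5873, -0.2337], [0.5607, -0.1198], [0.4779, -0.1495], [0.5062, -0.2512]]
   len 0.1169 ang 103.1
   len 0.0880 ang -160.3
   len 0.1056 ang -74.4
   len 0.0830 ang 12.2
tabtop side ctr [ 0.6003 -0.0545] [[0.6239, -0.0569], [0.5767, -0.052]]
   len 0.0474 ang 174.1
   len 0.0474 ang -5.9
platetop side ctr [ 0.6012 -0.0591] [[0.6645, -0.0612], [0.5378, -0.0571]]
   len 0.1267 ang 178.1
   len 0.1267 ang -1.9
platetop top ctr [ 0.5919 -0.0437] [[0.6634, -0.049], [0.5203, -0.0384]]
   len 0.1435 ang 175.8
   len 0.1435 ang -4.2
rackbase top ctr [ 0.5989 -0.0447] [[0.6718, -0.0206], [0.5278, -0.0069], [0.5251, -0.0693], [0.671, -0.0821]]
   len 0.1447 ang 174.6
   len 0.0625 ang -92.4
   len 0.1464 ang -5.0
   len 0.0615 ang 89.3
(array([ 0.767 , -0.0256,  0.268 ]), [np.float64(0.034301113087335515), np.float64(0.03430111308733543)])
(array([0.7487, 0.0311, 0.505 ]), [np.float64(0.12225172123573295), np.float64(0.12225172123573307)])
(array([ 0.807 , -0.118 ,  0.3373]), [np.float64(0.049599229326107566), np.float64(0.04959922932610746)])
```

Call:
move_arm:
  deltas:
    - [17,-33,5,0,0,1]
    - [17,-33,5,0,0,1]
    - [17,-33,5,0,0,1]
    - [17,-33,5,0,0,1]
    - [17,-33,5,0,0,1]
  claw: 80

```text
t: 2.22
eef_pos: [0.3307, 0.4622, 0.4299]
ee_rot: [-3.141, -0.0, -0.283]
force: [0.1, 0.7, 0.3]
width: 0.0623
```

Call:
move_arm:
  deltas:
    - [20,-33,0,0,0,1]
    - [20,-33,0,0,0,1]
    - [20,-33,0,0,0,1]
    - [20,-33,0,0,0,1]
    - [20,-33,0,0,0,1]

```text
t: 2.63
eef_pos: [0.4307, 0.297, 0.4301]
ee_rot: [-3.141, -0.0, -0.196]
force: [0.6, -0.3, 0.1]
width: 0.0604
```

Call:
move_arm:
  deltas:
    - [18,-33,0,0,0,1]
    - [18,-33,0,0,0,1]
    - [18,-33,0,0,0,1]
    - [18,-33,0,0,0,1]
    - [18,-33,0,0,0,1]

```text
t: 3.05
eef_pos: [0.5207, 0.132, 0.4301]
ee_rot: [-3.141, -0.001, -0.109]
force: [0.2, 0.4, 0.3]
width: 0.0604
```

Call:
move_arm:
  deltas:
    - [16,-36,0,0,0,0.5]
    - [16,-36,0,0,0,0.5]
    - [16,-37,0,0,0,0.5]
    - [16,-37,0,0,0,0]
    - [16,-37,0,0,0,0]

```text
t: 3.47
eef_pos: [0.6006, -0.0512, 0.43]
ee_rot: [-3.141, -0.001, -0.084]
force: [1.8, 1.3, 1.0]
width: 0.0598
```

```bash
python3 - <<'E'
from h import *
np.set_printoptions(precision=4,suppress=True)
save("side","s1.png");save("top","t1.png"); s=arm.get_state(); print(s["t"],s["q"],s["eef_pos"],s["ee_rot"])
a=cv2.imread("pics/s1.png")[60:330,130:430]; b=cv2.imread("pics/t1.png")[100:370,150:420]
cv2.imwrite("pics/v1.png",cv2.resize(np.hstack([a,b]),(798,378),interpolation=2))
E
```

```text
3.5667 [ 0.2344  0.2284 -0.1148  0.001  -1.2286  1.2474] [ 0.6016 -0.0537  0.429 ] [ 3.1404  0.0007 -0.0887]
```

View pics/v1.png

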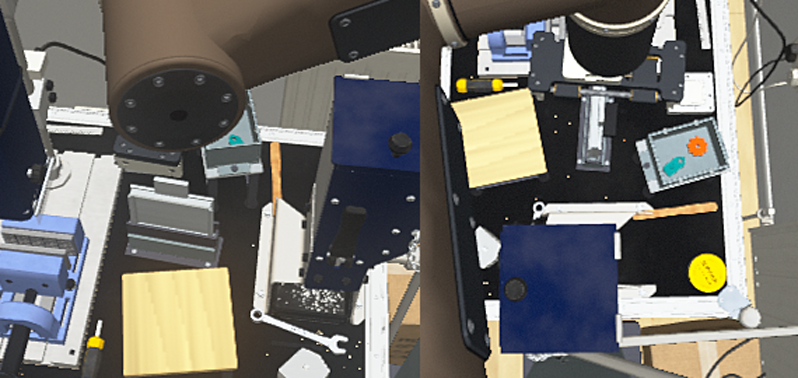

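The arm is over the rack with the jaws across the tab. The pictures show the forearm offset about 0.19 m to the left of the tool. Descending to the tab now.

Call:
move_arm:
  deltas:
    - [0,2,-25,0,0,0]
    - [0,0,-25,0,0,0]
    - [0,0,-20,0,0,0]
    - [0,0,-15,0,0,0]
    - [0,0,-10,0,0,0]

```text
t: 3.98
eef_pos: [0.5997, -0.0469, 0.3328]
ee_rot: [3.141, 0.002, -0.084]
force: [0.5, -0.2, 0.2]
width: 0.0601
```

Call:
move_arm:
  deltas:
    - [0,0,-5,0,0,0]
    - [0,0,0,0,0,0]
    - [0,0,0,0,0,0]
    - [0,0,0,0,0,0]
    - [0,0,0,0,0,0]
  claw: 255
  squeeze: 40

```text
t: 4.4
eef_pos: [0.6006, -0.047, 0.3308]
ee_rot: [-3.141, -0.002, -0.084]
force: [0.6, 1.0, -0.8]
width: 0.0324
```

Call:
move_arm:
  deltas:
    - [0,0,0,0,0,0]
    - [0,0,0,0,0,0]
    - [0,0,3,0,0,0]
    - [0,0,7,0,0,0]
    - [0,0,10,0,0,0]

```text
t: 4.82
eef_pos: [0.5997, -0.0473, 0.3492]
ee_rot: [3.141, 0.003, -0.084]
force: [-0.4, -1.8, -2.7]
width: 0.0079
```

```bash
python3 - <<'E'
from h import *
np.set_printoptions(precision=4,suppress=True)
s=arm.get_state(); print({k:(np.round(v,4) if k!="t" else v) for k,v in s.items()})
E
```

```text
{'t': 4.8167, 'q': array([ 0.2457,  0.2811, -0.2321, -0.0003, -1.0603,  1.2412]), 'qd': array([-0.0003, -0.1126,  0.1704,  0.0032, -0.2706, -0.0001]), 'joint_efforts': array([  0.5196, -51.7894,  28.5001,   6.7114,   0.8581,  -0.051 ]), 'eef_pos': array([ 0.5997, -0.0473,  0.3492]), 'ee_rot': array([ 3.141 ,  0.0026, -0.084 ]), 'force': array([-0.409 , -1.7645, -2.7154]), 'moment': array([-0.4475, -0.0271,  0.0858]), 'width': np.float64(0.0079)}
```

Call:
move_arm:
  deltas:
    - [0,0,12,0,0,0]
    - [0,0,16,0,0,0]
    - [0,0,20,0,0,0]
    - [0,0,25,0,0,0]
    - [0,0,30,0,0,0]

```text
t: 5.23
eef_pos: [0.5996, -0.0471, 0.4531]
ee_rot: [3.142, 0.003, -0.084]
force: [0.3, -0.3, -2.1]
width: 0.008
```

Call:
move_arm:
  deltas:
    - [0,20,20,0,0,0]
    - [0,30,10,0,0,0]
    - [0,35,0,0,0,0]
    - [0,35,0,0,0,0]
    - [0,35,0,0,0,0]

```text
t: 5.65
eef_pos: [0.5996, 0.1091, 0.4839]
ee_rot: [-3.141, -0.001, -0.084]
force: [1.2, 0.1, -3.0]
width: 0.0073
```

Call:
move_arm:
  deltas:
    - [0,35,0,0,0,0]
    - [0,35,0,0,0,0]
    - [0,35,0,-2,0,0]
    - [0,30,0,-4,0,0]
    - [0,20,0,-6,0,0]

```text
t: 6.07
eef_pos: [0.5998, 0.265, 0.4844]
ee_rot: [2.933, -0.02, -0.082]
force: [0.2, -0.9, -3.9]
width: 0.0077
```

```bash
python3 - <<'E'
from h import *
np.set_printoptions(precision=4,suppress=True)
s=arm.get_state(); print({k:(np.round(v,4) if k!="t" else v) for k,v in s.items()})
E
```

```text
{'t': 6.0667, 'q': array([ 0.7582,  0.3216,  0.064 ,  0.1542, -1.4579,  0.7001]), 'qd': array([ 0.5245,  0.3797,  0.0497,  0.9084, -0.6712, -0.6785]), 'joint_efforts': array([ -1.4467, -61.0521,  31.0398,   5.912 ,   0.9083,   1.0174]), 'eef_pos': array([0.5998, 0.265 , 0.4844]), 'ee_rot': array([ 2.9331, -0.0198, -0.0819]), 'force': array([ 0.1677, -0.932 , -3.9209]), 'moment': array([0.9316, 0.0579, 0.0155]), 'width': np.float64(0.0077)}
```

Call:
move_arm:
  deltas:
    - [0,12,0,-6,0,0]
    - [0,12,0,-6,0,0]
    - [0,12,0,-6,0,0]
    - [0,8,0,-6,0,0]
    - [0,4,0,-4,0,0]

```text
t: 6.48
eef_pos: [0.6, 0.3127, 0.4823]
ee_rot: [2.44, -0.054, -0.063]
force: [-0.3, -0.2, -3.4]
width: 0.0076
```

```bash
cat > kin.py <<'E'
import numpy as np
from scipy.spatial.transform import Rotation as R
from scipy.optimize import least_squares
D=[([1.4871,.3594,.0112,-.0003,-1.2241,-.2881],[.2451,.6287,.4038],[3.1401,-.0002,-.3719]),
([.2344,.2284,-.1148,.001,-1.2286,1.2474],[.6016,-.0537,.429],[3.1404,.0007,-.0887]),
([.2457,.2811,-.2321,-.0003,-1.0603,1.2412],[.5997,-.0473,.3492],[3.141,.0026,-.084]),
([.7582,.3216,.064,.1542,-1.4579,.7001],[.5998,.265,.4844],[2.9331,-.0198,-.0819])]
def fk(q,p,s4=1):
    a1,h,L1,a3,L2,off,off0,d6=p
    q=list(q); Rz=lambda a:R.from_euler('z',a); Ry=lambda a:R.from_euler('y',a)
    A=Rz(q[0]); x=A.apply([a1,off0,h]); B=A*Ry(q[1]); x=x+B.apply([0,0,L1])
    C=B*Ry(-q[2]); F=C*R.from_euler('x',s4*q[3]); x=x+C.apply([L2,0,a3])+F.apply([0,off,0])
    G=F*Ry(-q[4]); x=x+G.apply([d6,0,0])
    return x,G,F,C
def tool(q,p,s4=1,s6=1):
    x,G,F,C=fk(q,p,s4); # tool z = G x ; 
    H=G*R.from_matrix(np.array([[0,0,1],[0,1,0],[-1,0,0]]).astype(float))*R.from_euler('z',s6*q[5])
    return x,H
P0=[0,.2,.45,0,.4,-.19,0,.15]
def fit(s4):
    def f(p):
        r=[]
        for q,x,_ in D: r+=list(tool(q,p,s4)[0]-x)
        return np.r_[r,1e-3*(np.array(p)-P0)]
    s=least_squares(f,P0); return s
E
python3 - <<'E'
from h import *
import kin
from kin import *
np.set_printoptions(precision=4,suppress=True)
s=arm.get_state(); print({k:(np.round(v,4) if k!="t" else v) for k,v in s.items()})
kin.D.append((list(s["q"]),list(s["eef_pos"]),list(s["ee_rot"])))
open("kin.py","a").write(f"\nD.append(({list(s['q'])},{list(s['eef_pos'])},{list(s['ee_rot'])}))\n")
for s4 in(1,-1):
    r=fit(s4); print(s4,r.x,r.cost**.5,(r.fun[:-8]*1000).round(1))
    for q,x,e in D:
        for s6 in(1,-1):
            print(s6,((tool(q,r.x,s4,s6)[1].inv()*R.from_euler('xyz',e)).as_rotvec()*57.3).round(1),end=' ')
        print()
E
```

```text
{'t': 6.4833, 'q': array([ 0.8706,  0.4572,  0.0614,  0.4369, -1.7338,  0.564 ]), 'qd': array([ 0.0973,  0.1951, -0.0561,  0.4075, -0.4363, -0.1173]), 'joint_efforts': array([  0.4348, -68.5265,  30.0727,   8.2559,  -1.9484,  -0.0463]), 'eef_pos': array([0.6   , 0.3127, 0.4823]), 'ee_rot': array([ 2.4396, -0.0541, -0.0628]), 'force': array([-0.2954, -0.2257, -3.4286]), 'moment': array([ 3.1401,  0.0342, -0.0344]), 'width': np.float64(0.0076)}
1 [ 0.1545  0.4351  0.1251  0.002   0.4318  0.2322 -0.4371 -0.0062] 0.046358399205413084 [  9.7 -42.9   9.2  20.   -8.5  -9.   -0.6 -13.7   2.   -4.7  11.2   1.9
  -5.9  36.4  -4.2]
1 [ -0.  -0. -57.] -1 [ -0.  -0. -90.] 
1 [ -0.1  -0.1 127. ] -1 [ -0.1   0.1 -90. ] 
1 [  0.    0.  127.8] -1 [  0.  -0. -90.] 
1 [  18.6   18.6 -170.3] -1 [  1.7  19.5 -91.2] 
1 [  45.7   45.7 -134.5] -1 [ 11.7  52.2 -75.9] 
-1 [ 0.      0.199   0.6014  0.      0.4637 -0.1918  0.      0.1999] 0.00013589549735828853 [ 0.  0.  0. -0. -0.  0.  0.  0. -0.  0.  0. -0. -0. -0.  0.]
1 [  0.   0. -57.] -1 [  0.   0. -90.] 
1 [  0.   -0.  127.1] -1 [ -0.  -0. -90.] 
1 [ -0.    0.  127.8] -1 [  0.   0. -90.] 
1 [  -0.    -0.  -170.2] -1 [ -0.  -0. -90.] 
1 [  -0.     0.  -154.6] -1 [ -0.   0. -90.]
```

```bash
cat >> kin.py <<'E'
PF=fit(-1).x
LO=np.array([-3.07,-1.43,-1.02,-3.03,-3.05,-3.03]);HI=np.array([3.07,2.12,1.25,1.67,0,3.03])
OFF=R.from_euler('z',-np.pi/2)
def fkt(q): x,H=tool(q,PF,-1,-1); return x,H*OFF
def links(q):
    x,G,F,C=fk(q,PF,-1); A=R.from_euler('z',q[0]); sh=np.array([0,0,PF[1]]); el=sh+(A*R.from_euler('y',q[1])).apply([0,0,PF[2]])
    w1=el+C.apply([PF[4],0,0]); w2=w1+F.apply([0,PF[5],0]); return el,w1,w2,x
def ik(x,Rm,q0):
    Rt=R.from_matrix(Rm)
    def f(q): p,H=fkt(q); return np.r_[(p-x)*5,(H.inv()*Rt).as_rotvec()]
    s=least_squares(f,np.clip(q0,LO+1e-3,HI-1e-3),bounds=(LO,HI)); return s.x,np.abs(s.fun).max()
def lidpose(O,az,e):  # lid x dir azimuth, e below horizontal -> TCP pose by tab grasp
    a,e=np.radians([az,e]); d=np.array([np.cos(e)*np.cos(a),np.cos(e)*np.sin(a),-np.sin(e)])
    y=np.array([-np.sin(a),np.cos(a),0]); z=np.cross(d,y)
    return O-.2355*d+.001*z,np.c_[y,z,d]
E
python3 - <<'E'
from kin import *
np.set_printoptions(precision=2,suppress=True,linewidth=200)
for az in(-110,-90,-79,-60,-40,-20,0,11,30,50,70):
  for e in(0,20,35,50):
    a=np.radians(az); O=np.array([.567,.128,.124+.0495*np.sin(np.radians(e))])-.03*np.array([np.cos(a),np.sin(a),0])
    x,M=lidpose(O,az,e); best=None
    for q0 in([.87,.46,.06,.44,-1.7,.56],[.5,.8,0,1.2,-1.5,0],[1,.8,0,1.2,-2.,0],[.5,.5,0,-1,-1,0]):
        q,er=ik(x,M,q0)
        if best is None or er<best[1]-1e-4: best=(q,er)
    q,er=best
    if er<2e-3: print(az,e,q,"w1",links(q)[1],"w2",links(q)[2],"tcp",x)
    else: print(az,e,"no",round(er,3))
E
```

```text
-110 0 [ 0.85  1.16  0.25  0.46 -2.18  0.28] w1 [0.55 0.63 0.07] w2 [0.73 0.57 0.12] tcp [0.66 0.38 0.12]
-110 20 [ 0.84  0.95  0.21  0.39 -2.    0.3 ] w1 [0.55 0.62 0.24] w2 [0.72 0.54 0.29] tcp [0.65 0.36 0.22]
-110 35 [ 0.83  0.78  0.15  0.33 -1.85  0.33] w1 [0.54 0.59 0.35] w2 [0.7  0.49 0.4 ] tcp [0.64 0.34 0.29]
-110 50 [ 0.79  0.61  0.07  0.27 -1.68  0.37] w1 [0.52 0.53 0.45] w2 [0.67 0.42 0.5 ] tcp [0.63 0.3  0.34]
-90 0 [ 1.    1.04 -0.12  0.61 -1.92  0.23] w1 [0.38 0.59 0.08] w2 [0.57 0.59 0.12] tcp [0.57 0.39 0.12]
-90 20 [ 0.99  0.81 -0.15  0.55 -1.74  0.33] w1 [0.39 0.59 0.23] w2 [0.57 0.57 0.29] tcp [0.57 0.38 0.22]
-90 35 [ 0.96  0.65 -0.17  0.49 -1.61  0.4 ] w1 [0.39 0.56 0.34] w2 [0.57 0.51 0.4 ] tcp [0.57 0.35 0.29]
-90 50 [ 0.9   0.49 -0.19  0.41 -1.48  0.5 ] w1 [0.4  0.51 0.44] w2 [0.57 0.44 0.5 ] tcp [0.57 0.31 0.34]
-79 0 [ 1.08  0.97 -0.33  0.7  -1.78  0.18] w1 [0.29 0.55 0.09] w2 [0.48 0.58 0.12] tcp [0.52 0.39 0.12]
-79 20 [ 1.07  0.73 -0.35  0.65 -1.61  0.31] w1 [0.3  0.54 0.24] w2 [0.48 0.56 0.29] tcp [0.52 0.37 0.22]
-79 35 [ 1.03  0.57 -0.35  0.58 -1.49  
[... 1757 characters left out ...]
 [ 0.41 -0.06  0.22]
50 35 [-0.28  0.09 -0.47 -1.18 -0.94 -1.28] w1 [ 0.43 -0.12  0.55] w2 [ 0.32 -0.17  0.4 ] tcp [ 0.42 -0.04  0.29]
50 50 [ 0.1  -0.03 -0.45 -0.72 -0.75 -1.93] w1 [0.41 0.04 0.61] w2 [ 0.37 -0.11  0.5 ] tcp [ 0.45 -0.01  0.34]
70 0 [-0.58  0.8  -0.23 -1.38 -1.69 -0.53] w1 [ 0.56 -0.37  0.22] w2 [ 0.41 -0.31  0.12] tcp [ 0.48 -0.12  0.12]
70 20 [-0.47  0.47 -0.25 -1.23 -1.43 -0.85] w1 [ 0.55 -0.28  0.43] w2 [ 0.42 -0.28  0.29] tcp [ 0.48 -0.11  0.22]
70 35 [-0.3   0.28 -0.24 -1.04 -1.24 -1.16] w1 [ 0.54 -0.17  0.55] w2 [ 0.43 -0.23  0.4 ] tcp [ 0.49 -0.08  0.29]
70 50 [-0.05  0.15 -0.24 -0.77 -1.09 -1.53] w1 [ 0.52 -0.03  0.62] w2 [ 0.46 -0.16  0.5 ] tcp [ 0.51 -0.04  0.34]
```

The kinematic fit is exact to below 0.1 mm. Laying the lid down with its tab to the left (azimuth -79°) is reachable, with the wrist outside the cart edge. I'll work out the rows to get there.

```bash
cat > plan.py <<'E'
from kin import *
def rows(x0,R0,x1,R1,n,q0=None):
    rv=(R1*R0.inv()).as_rotvec(); dx=(x1-x0)*1000/n; dr=np.degrees(rv)/n
    print("n",n,"row",dx.round(1),dr.round(2),"|d|",np.linalg.norm(dx).round(1),np.linalg.norm(dr).round(2))
    if q0 is not None:
        q=np.array(q0)
        for i in range(1,n+1):
            x=x0+(x1-x0)*i/n; M=(R.from_rotvec(rv*i/n)*R0).as_matrix(); qn,er=ik(x,M,q)
            if er>1e-3 or np.abs(qn-q).max()*12>1.5 or i==n: print(i,round(er,4),"rate",((qn-q)*12).round(2),"q",qn.round(2))
            q=qn
        return q
E
python3 - <<'E'
from plan import *
from station import arm
np.set_printoptions(precision=3,suppress=True,linewidth=160)
s=arm.get_state(); x0=s["eef_pos"]; R0=R.from_euler('xyz',s["ee_rot"]); d=R0.as_matrix()[:,2]; print(x0,s["ee_rot"],d)
a=np.radians(-79); O=np.array([.567,.128,.124])-.025*np.array([np.cos(a),np.sin(a),0])
x1,M=lidpose(O+[0,0,.1],-79,0); print(x1)
q=rows(x0,R0,x1,R.from_matrix(M),10,s["q"])
print(links(q))
E
```

```text
[0.6   0.313 0.482] [ 2.44  -0.054 -0.063] [ 0.001 -0.647 -0.762]
[0.517 0.384 0.225]
n 10 row [ -8.3   7.1 -25.7] [-4.99 -0.03  1.23] |d| 27.9 5.14
10 0.0 rate [ 0.2   0.62 -0.22  0.18 -0.35 -0.3 ] q [ 1.07  0.83 -0.35  0.73 -1.87  0.26]
(array([0.212, 0.389, 0.605]), array([0.297, 0.545, 0.176]), array([0.479, 0.58 , 0.225]), array([0.517, 0.384, 0.225]))
```

Call:
move_arm:
  deltas:
    - [-8.3,7.1,-25.7,-4.99,0,1.23]
    - [-8.3,7.1,-25.7,-4.99,0,1.23]
    - [-8.3,7.1,-25.7,-4.99,0,1.23]
    - [-8.3,7.1,-25.7,-4.99,0,1.23]
    - [-8.3,7.1,-25.7,-4.99,0,1.23]

```text
t: 6.9
eef_pos: [0.5584, 0.3469, 0.3539]
ee_rot: [2.008, -0.054, 0.07]
force: [-0.8, 1.4, -3.0]
width: 0.0077
```

Call:
move_arm:
  deltas:
    - [-8.3,7.1,-25.7,-4.99,0,1.23]
    - [-8.3,7.1,-25.7,-4.99,0,1.23]
    - [-8.3,7.1,-25.7,-4.99,0,1.23]
    - [-8.3,7.1,-25.7,-4.99,0,1.23]
    - [-8.3,7.1,-25.7,-4.99,0,1.23]

```text
t: 7.32
eef_pos: [0.5171, 0.3829, 0.2252]
ee_rot: [1.576, 0.002, 0.19]
force: [0.6, -0.1, -2.9]
width: 0.0076
```

```bash
python3 - <<'E'
from h import *
from plan import *
np.set_printoptions(precision=4,suppress=True,linewidth=160)
save("side","s2.png");save("top","t2.png")
s=arm.get_state(); print(s["t"],s["eef_pos"],s["ee_rot"],s["force"],R.from_euler('xyz',s["ee_rot"]).as_matrix())
a=cv2.imread("pics/s2.png")[100:400,130:430]; b=cv2.imread("pics/t2.png")[90:390,80:380]
cv2.imwrite("pics/v2.png",cv2.resize(np.hstack([a,b]),(800,400),interpolation=2))
x0=s["eef_pos"]; R0=R.from_euler('xyz',s["ee_rot"])
x1,M=lidpose(np.array([.5622,.1525,.124]),-79,0); rows(x0,R0,x1,R.from_matrix(M),10,s["q"])
E
```

```text
7.4167 [0.516  0.3826 0.2201] [1.5697 0.01   0.1907] [ 0.414  -0.7807 -2.8341] [[ 0.9818  0.0096  0.1896]
 [ 0.1895  0.003  -0.9819]
 [-0.01    0.9999  0.0011]]
n 10 row [ 0.1  0.1 -9.5] [ 0.02 -0.05  0.01] |d| 9.5 0.06
10 0.0 rate [ 0.    0.17  0.04 -0.02  0.1  -0.1 ] q [ 1.08  0.97 -0.33  0.7  -1.78  0.17]
```

View pics/v2.png

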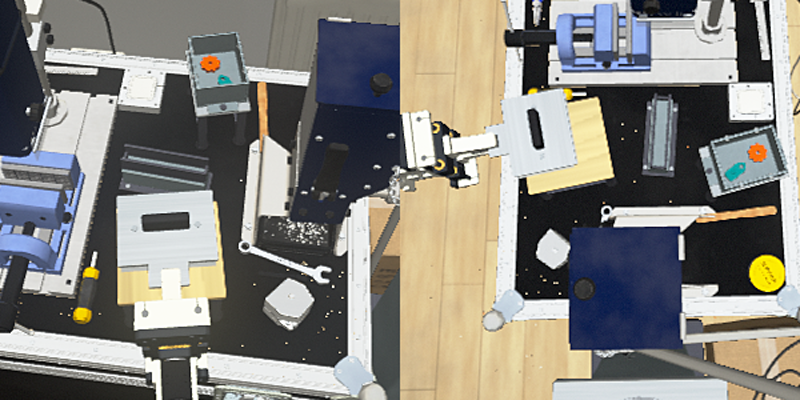

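The lid is level, bar up and over the stand: top half (540,135), side half (165,230). Lowering it.

Call:
move_arm:
  deltas:
    - [0,0,-20,0,0,0]
    - [0,0,-20,0,0,0]
    - [0,0,-18,0,0,0]
    - [0,0,-15,0,0,0]
    - [0,0,-10,0,0,0]

```text
t: 7.83
eef_pos: [0.5178, 0.3822, 0.1424]
ee_rot: [1.58, 0.002, 0.188]
force: [-0.1, 0.6, -3.2]
width: 0.0077
```

Call:
move_arm:
  deltas:
    - [0,0,-3,0,0,0]
    - [0,0,-2,0,0,0]
    - [0,0,-2,0,0,0]
    - [0,0,-1,0,0,0]
    - [0,0,0,0,0,0]

```text
t: 8.25
eef_pos: [0.5173, 0.382, 0.1353]
ee_rot: [1.578, 0.003, 0.188]
force: [-0.1, -0.1, -3.7]
width: 0.0076
```

Call:
move_arm:
  deltas:
    - [0,0,-2,0,0,0]
    - [0,0,-2,0,0,0]
    - [0,0,-1,0,0,0]
    - [0,0,-1,0,0,0]
    - [0,0,0,0,0,0]

```text
t: 8.67
eef_pos: [0.5172, 0.3819, 0.1285]
ee_rot: [1.577, 0.004, 0.188]
force: [-0.2, 0.5, -3.5]
width: 0.0074
```

Call:
move_arm:
  deltas:
    - [0,0,-1,0,0,0]
    - [0,0,-1,0,0,0]
    - [0,0,-1,0,0,0]
    - [0,0,0,0,0,0]
    - [0,0,0,0,0,0]

```text
t: 9.08
eef_pos: [0.5172, 0.382, 0.1265]
ee_rot: [1.575, 0.003, 0.188]
force: [-1.2, 0.6, 6.7]
width: 0.0074
```

Contact at about 7 N. Releasing and backing straight out.

Call:
move_arm:
  deltas:
    - [0,0,0.5,0,0,0]
    - [0,0,0,0,0,0]
    - [0,0,0,0,0,0]
    - [0,0,0,0,0,0]
    - [-1,5,0,0,0,0]
  claw: 175

```text
t: 9.5
eef_pos: [0.5163, 0.3861, 0.126]
ee_rot: [1.577, 0.004, 0.187]
force: [-0.4, -0.3, -0.3]
width: 0.0268
```

Call:
move_arm:
  deltas:
    - [-2,10,0,0,0,0]
    - [-3,15,0,0,0,0]
    - [-4,20,0,0,0,0]
    - [-4,20,5,0,0,0]
    - [-4,20,20,0,0,0]

```text
t: 9.92
eef_pos: [0.4984, 0.4729, 0.1486]
ee_rot: [1.575, 0.007, 0.188]
force: [-0.4, 0.4, -0.5]
width: 0.0275
```

```bash
python3 - <<'E'
from h import *
from plan import *
np.set_printoptions(precision=4,suppress=True,linewidth=160)
save("side","s3.png");save("top","t3.png")
for n in("lid","grip_bar","tab"):
    r={c:arm.spot_point(n,c) for c in("side","top")}
    print(n,{c:[(np.round(x["xy"],1).tolist(),round(x["score"],2)) for x in v[:2]] for c,v in r.items()})
    if r["side"] and r["top"]: print(tri(r["side"][0]["xy"],r["top"][0]["xy"]))
s=arm.get_state(); print(s["t"],s["eef_pos"],s["ee_rot"],s["force"],s["width"])
a=cv2.imread("pics/s3.png")[200:380,170:370]; b=cv2.imread("pics/t3.png")[120:300,100:300]
cv2.imwrite("pics/v3.png",cv2.resize(np.hstack([a,b]),(800,360),interpolation=2))
# plan: raise/rotate to above bar
x0=s["eef_pos"]; R0=R.from_euler('xyz',s["ee_rot"]); ps=np.radians(11)
O=np.array([.5617,.1508,.124])
def dn(ps): return R.from_matrix(np.array([[np.cos(ps),np.sin(ps),0],[np.sin(ps),-np.cos(ps),0],[0,0,-1]]))
x1=np.array([O[0],O[1]+.0,.43]); print("x1",x1)
rows(x0,R0,x1,dn(ps),15,s["q"])
E
```

```text
lid {'side': [([260.1, 293.7], 0.94)], 'top': [([195.7, 197.1], 0.84), ([344.8, 208.8], 0.67)]}
(array([0.5632, 0.143 , 0.1202]), [np.float64(0.00547178928870861), np.float64(0.005471789288708691)])
grip_bar {'side': [([252.6, 233.2], 0.71), ([257.3, 288.8], 0.59)], 'top': [([193.7, 197.9], 0.9)]}
(array([0.5511, 0.1121, 0.2798]), [np.float64(0.019964503474022507), np.float64(0.01996450347402261)])
tab {'side': [([260.0, 324.7], 0.93), ([328.9, 191.7], 0.37)], 'top': [([165.3, 201.5], 0.89), ([198.3, 158.8], 0.33)]}
(array([0.5522, 0.2086, 0.1351]), [np.float64(0.0037514860774255226), np.float64(0.003751486077425516)])
10.3167 [0.4993 0.4712 0.1506] [1.5766 0.0046 0.1875] [0.1263 0.8742 0.1454] 0.027520152469429987
x1 [0.5617 0.1508 0.43  ]
n 15 row [  4.2 -21.4  18.6] [ 5.87  1.11 -0.  ] |d| 28.6 5.98
15 0.0 rate [-0.82 -0.24  0.74 -1.2  -0.37  1.29] q [ 0.6   0.19 -0.16 -0.   -1.22  1.16]
```

View pics/v3.png

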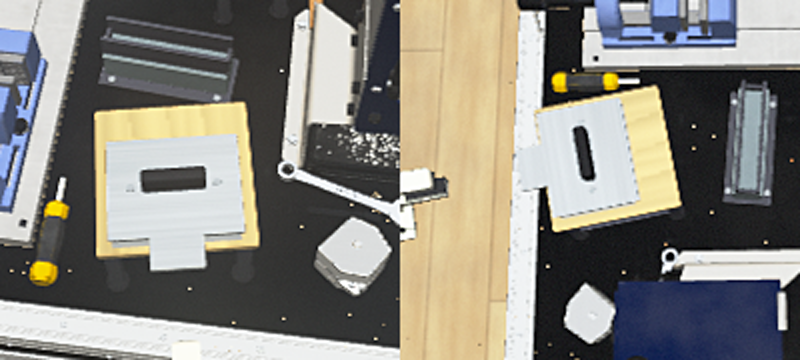

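The lid lies flat on the plywood, bar up and tab to the left. The bar is at about (172,180) in the left half of the crop. Next I raise the arm clear, turn the tool down and go over the bar.

Call:
move_arm:
  deltas:
    - [1,-4,38,5.87,1.11,0]
    - [1,-4,38,5.87,1.11,0]
    - [1,-4,38,5.87,1.11,0]
    - [1,-4,38,5.87,1.11,0]
    - [1,-4,38,5.87,1.11,0]
  claw: 100

```text
t: 10.73
eef_pos: [0.5044, 0.4511, 0.3422]
ee_rot: [2.103, 0.003, 0.19]
force: [-0.1, 1.5, 0.6]
width: 0.052
```

Call:
move_arm:
  deltas:
    - [5.7,-30,9,5.87,1.11,0]
    - [5.7,-30,9,5.87,1.11,0]
    - [5.7,-30,9,5.87,1.11,0]
    - [5.7,-30,9,5.87,1.11,0]
    - [5.7,-30,9,5.87,1.11,0]

```text
t: 11.15
eef_pos: [0.5326, 0.2998, 0.3866]
ee_rot: [2.625, -0.0, 0.191]
force: [-0.2, -0.8, -0.2]
width: 0.0531
```

Call:
move_arm:
  deltas:
    - [5.7,-30,9,5.87,1.11,0]
    - [5.7,-30,9,5.87,1.11,0]
    - [5.7,-30,9,5.87,1.11,0]
    - [5.7,-30,9,5.87,1.11,0]
    - [5.7,-30,9,5.87,1.11,0]

```text
t: 11.57
eef_pos: [0.5607, 0.15, 0.4318]
ee_rot: [-3.137, -0.003, 0.191]
force: [0.7, -1.3, -0.6]
width: 0.0534
```

```bash
python3 - <<'E'
from h import *
from plan import *
np.set_printoptions(precision=4,suppress=True,linewidth=160)
s=arm.get_state(); print(s["t"],s["eef_pos"],s["ee_rot"],s["force"],s["width"])
print(R.from_euler('xyz',s["ee_rot"]).as_matrix())
R0=R.from_euler('xyz',s["ee_rot"]);ps=np.radians(10.8)
rows(s["eef_pos"],R0,np.array([.5612,.1506,.34]),R.from_matrix(np.array([[np.cos(ps),np.sin(ps),0],[np.sin(ps),-np.cos(ps),0],[0,0,-1]])),1)
E
```

```text
11.5667 [0.5607 0.15   0.4318] [-3.1367 -0.003   0.1908] [ 0.67   -1.3434 -0.5559] 0.05337554476085996
[[ 0.9819  0.1896  0.002 ]
 [ 0.1896 -0.9818  0.0054]
 [ 0.003  -0.0049 -1.    ]]
n 1 row [  0.5   0.6 -91.8] [-0.31  0.12 -0.13] |d| 91.8 0.36
```

Call:
move_arm:
  deltas:
    - [0.5,0.6,-35,-0.3,0.1,-0.1]
    - [0,0,-35,0,0,0]
    - [0,0,-25,0,0,0]
    - [0,0,-13,0,0,0]
    - [0,0,-7,0,0,0]

```text
t: 11.98
eef_pos: [0.5608, 0.1511, 0.3134]
ee_rot: [3.135, 0.006, 0.187]
force: [0.1, 0.5, 0.5]
width: 0.0534
```

Call:
move_arm:
  deltas:
    - [0,0,-3,0,0,0]
    - [0,0,-2,0,0,0]
    - [0,0,0,0,0,0]
    - [0,0,0,0,0,0]
    - [0,0,0,0,0,0]

```text
t: 12.4
eef_pos: [0.5619, 0.1527, 0.3122]
ee_rot: [3.137, -0.0, 0.189]
force: [0.0, -0.3, -0.0]
width: 0.0534
```

Call:
move_arm:
  deltas:
    - [0,-0.5,-0.5,0,0,0]
    - [0,0,0,0,0,0]
    - [0,0,0,0,0,0]
    - [0,0,0,0,0,0]
    - [0,0,0,0,0,0]
  claw: 255
  squeeze: 55

```text
t: 12.82
eef_pos: [0.5618, 0.1519, 0.3107]
ee_rot: [3.137, 0.001, 0.189]
force: [-0.0, 0.2, -0.1]
width: 0.0255
```

Call:
move_arm:
  deltas:
    - [0,0,0,0,0,0]
    - [0,0,0,0,0,0]
    - [0,0,0,0,0,0]
    - [0,0,2,0,0,0]
    - [0,0,5,0,0,0]

```text
t: 13.23
eef_pos: [0.5612, 0.1518, 0.3167]
ee_rot: [3.137, 0.004, 0.188]
force: [0.9, 0.7, -3.5]
width: 0.0138
```

Call:
move_arm:
  deltas:
    - [0,0,12,0,0,0]
    - [0,0,20,0,0,0]
    - [0,0,30,0,0,0]
    - [0,0,30,0,0,0]
    - [0,0,30,0,0,0]

```text
t: 13.65
eef_pos: [0.5614, 0.1519, 0.4408]
ee_rot: [3.137, 0.002, 0.189]
force: [1.6, 0.4, -3.8]
width: 0.0139
```

```bash
python3 - <<'E'
from h import *
from plan import *
np.set_printoptions(precision=4,suppress=True,linewidth=160)
s=arm.get_state(); print(s["t"],s["eef_pos"],s["ee_rot"],s["force"],s["moment"],s["width"])
R0=R.from_euler('xyz',s["ee_rot"]);ps=np.radians(-77)
for x1 in([.531,-.188,.44],):
    q=rows(s["eef_pos"],R0,np.array(x1),R.from_matrix(np.array([[np.cos(ps),np.sin(ps),0],[np.sin(ps),-np.cos(ps),0],[0,0,-1]])),15,s["q"]); print(links(q))
E
```

```text
13.65 [0.5614 0.1519 0.4408] [3.1367 0.0024 0.1889] [ 1.6161  0.4231 -3.7651] [ 0.0003 -0.1653  0.0089] 0.01388467928571171
n 15 row [ -2.  -22.7  -0.1] [ 0.01 -0.02 -5.85] |d| 22.8 5.85
15 0.0 rate [-0.52  0.11  0.13 -0.   -0.02 -0.71] q [ 0.01  0.15 -0.18  0.   -1.23  0.22]
(array([0.0921, 0.0007, 0.7933]), array([0.5296, 0.0038, 0.6399]), array([ 0.531 , -0.188 ,  0.6399]), array([ 0.531, -0.188,  0.44 ]))
```

Call:
move_arm:
  deltas:
    - [-2,-22.7,0,0,0,-5.85]
    - [-2,-22.7,0,0,0,-5.85]
    - [-2,-22.7,0,0,0,-5.85]
    - [-2,-22.7,0,0,0,-5.85]
    - [-2,-22.7,0,0,0,-5.85]

```text
t: 14.07
eef_pos: [0.5512, 0.0376, 0.4397]
ee_rot: [3.137, 0.002, -0.326]
force: [0.5, 0.7, -2.0]
width: 0.0134
```

Call:
move_arm:
  deltas:
    - [-2,-22.7,0,0,0,-5.85]
    - [-2,-22.7,0,0,0,-5.85]
    - [-2,-22.7,0,0,0,-5.85]
    - [-2,-22.7,0,0,0,-5.85]
    - [-2,-22.7,0,0,0,-5.85]

```text
t: 14.48
eef_pos: [0.5412, -0.076, 0.4397]
ee_rot: [3.137, 0.002, -0.837]
force: [0.3, -1.0, -3.4]
width: 0.0136
```

Call:
move_arm:
  deltas:
    - [-2,-22.7,0,0,0,-5.85]
    - [-2,-22.7,0,0,0,-5.85]
    - [-2,-22.7,0,0,0,-5.85]
    - [-2,-22.7,0,0,0,-5.85]
    - [-2,-22.7,0,0,0,-5.85]

```text
t: 14.9
eef_pos: [0.5313, -0.1895, 0.4397]
ee_rot: [3.137, 0.002, -1.348]
force: [-0.1, 1.9, -2.5]
width: 0.0139
```

```bash
python3 - <<'E'
from h import *
from plan import *
np.set_printoptions(precision=4,suppress=True,linewidth=160)
save("side","s4.png");save("top","t4.png")
s=arm.get_state(); print(s["t"],s["eef_pos"],s["ee_rot"],s["force"],s["moment"],s["width"])
# refine rim from initial pictures: overlay model rim
c=np.array([.531,-.188]); 
a=cv2.resize(cv2.imread("pics/side0.png")[105:205,250:340],None,fx=4,fy=4,interpolation=2)
b=cv2.resize(cv2.imread("pics/top0.png")[170:250,290:385],None,fx=4,fy=4,interpolation=2)
for im,cam,o in((a,"side",(250,105)),(b,"top",(290,170))):
    for yaw,col in((13,(0,0,255)),):
        for (hx,hy,z,cl) in((.042,.055,.16,col),(.038,.051,.16,(0,255,0))):
            t=np.radians(yaw); pts=[]
            for sx,sy in((1,1),(1,-1),(-1,-1),(-1,1)):
                w=c+[np.cos(t)*sx*hx-np.sin(t)*sy*hy,np.sin(t)*sx*hx+np.cos(t)*sy*hy]
                p=proj(cam,np.r_[w,z]); pts.append(((p-o+.5)*4-.5).round().astype(int))
            cv2.polylines(im,[np.array(pts)],True,cl,1)
H=max(a.shape[0],b.shape[0]); pad=lambda i:cv2.copyMakeBorder(i,0,H-i.shape[0],0,0,0)
cv2.imwrite("pics/rim.png",np.hstack([pad(a),pad(b)]))
E
```

```text
15.0 [ 0.5312 -0.1908  0.4394] [ 3.1357  0.0015 -1.3492] [-0.2831  0.8994 -2.8272] [ 0.1223 -0.0751 -0.0424] 0.013592318976140537
```

View pics/rim.png

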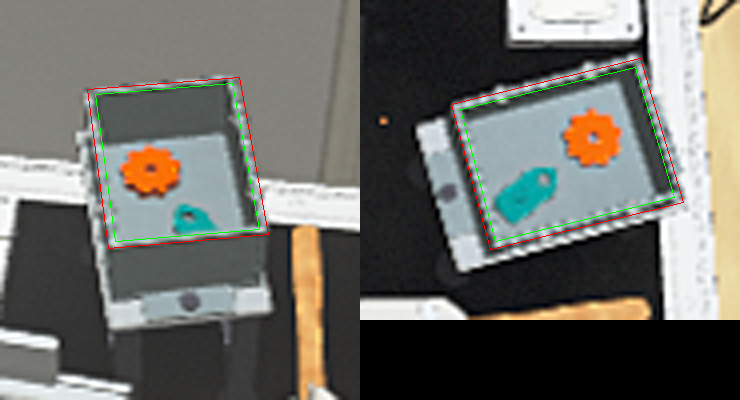

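The rim model (centre 0.531, -0.188, yaw 13°) overlays both views to about 1 mm. Descending onto the box.

Call:
move_arm:
  deltas:
    - [0,1.5,-20,0,0,0]
    - [0,0,-20,0,0,0]
    - [0,0,-16,0,0,0]
    - [0,0,-12,0,0,0]
    - [0,0,-7,0,0,0]

```text
t: 15.42
eef_pos: [0.5312, -0.1866, 0.3629]
ee_rot: [3.135, 0.003, -1.342]
force: [-0.2, 0.5, -3.3]
width: 0.0137
```

Call:
move_arm:
  deltas:
    - [0,0,-2,0,0,0]
    - [0,0,-1,0,0,0]
    - [0,0,-1,0,0,0]
    - [0,0,-1,0,0,0]
    - [0,0,0,0,0,0]

```text
t: 15.83
eef_pos: [0.5319, -0.187, 0.3602]
ee_rot: [3.138, 0.001, -1.343]
force: [-0.4, 0.1, -3.4]
width: 0.014
```

```bash
python3 - <<'E'
from h import *
np.set_printoptions(precision=4,suppress=True,linewidth=160)
save("side","s5.png");save("top","t5.png")
s=arm.get_state(); print(s["t"],s["eef_pos"],s["ee_rot"],s["force"],s["moment"],s["width"])
a=cv2.resize(cv2.imread("pics/s5.png")[90:240,230:380],(400,400),interpolation=2)
b=cv2.resize(cv2.imread("pics/t5.png")[140:290,270:420],(400,400),interpolation=2)
cv2.imwrite("pics/v5.png",np.hstack([a,b]))
E
```

```text
15.9333 [ 0.5318 -0.187   0.3601] [ 3.1374  0.0011 -1.3426] [-0.2329  0.7085 -2.5262] [ 0.0905 -0.0128  0.036 ] 0.013857855594611971
```

View pics/v5.png

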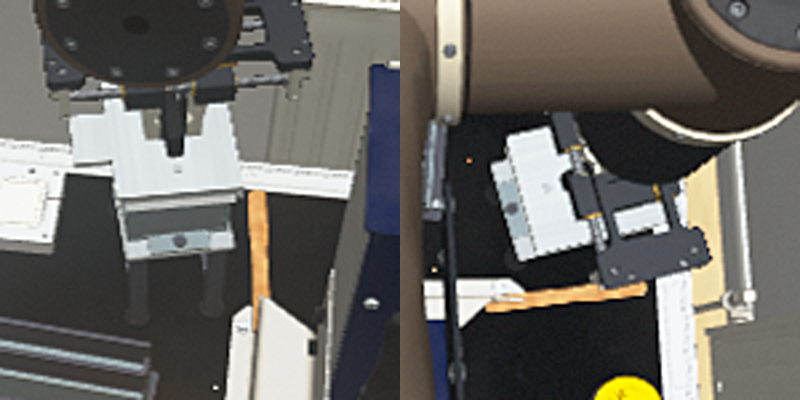

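The lid is aligned over the mouth, in the left half at (178,150), with no contact force yet. Stepping down.

Call:
move_arm:
  deltas:
    - [0,-0.5,-1,0,0,0]
    - [0,0,-1,0,0,0]
    - [0,0,-1,0,0,0]
    - [0,0,-1,0,0,0]
    - [0,0,0,0,0,0]

```text
t: 16.35
eef_pos: [0.5319, -0.1875, 0.3556]
ee_rot: [3.137, 0.001, -1.343]
force: [1.6, 0.8, -2.5]
width: 0.0139
```

Call:
move_arm:
  deltas:
    - [0,0,-1,0,0,0]
    - [0,0,-1,0,0,0]
    - [0,0,-1,0,0,0]
    - [0,0,0,0,0,0]
    - [0,0,0,0,0,0]

```text
t: 16.77
eef_pos: [0.5323, -0.1876, 0.3533]
ee_rot: [3.139, 0.0, -1.342]
force: [2.4, 0.7, 1.4]
width: 0.0138
```

Call:
move_arm:
  deltas:
    - [-0.5,0,-1,0,0,0]
    - [0,0,-1,0,0,0]
    - [0,0,-1,0,0,0]
    - [0,0,0,0,0,0]
    - [0,0,0,0,0,0]

```text
t: 17.18
eef_pos: [0.5321, -0.1877, 0.3512]
ee_rot: [3.14, -0.0, -1.342]
force: [1.9, 0.1, 6.8]
width: 0.0137
```

Call:
move_arm:
  deltas:
    - [0,0,-1,0,0,0]
    - [0,0,-1,0,0,0]
    - [0,0,0,0,0,0]
    - [0,0,0,0,0,0]
    - [0,0,0,0,0,0]

```text
t: 17.6
eef_pos: [0.5321, -0.1878, 0.3491]
ee_rot: [3.14, -0.0, -1.342]
force: [2.5, -1.0, 6.9]
width: 0.0138
```

Call:
move_arm:
  deltas:
    - [0,0,-1,0,0,0]
    - [0,0,-1,0,0,0]
    - [0,0,0,0,0,0]
    - [0,0,0,0,0,0]
    - [0,0,0,0,0,0]

```text
t: 18.02
eef_pos: [0.5321, -0.1877, 0.3465]
ee_rot: [3.139, -0.0, -1.342]
force: [4.9, -1.7, 3.9]
width: 0.0139
```

Call:
move_arm:
  deltas:
    - [0,0,-1,0,0,0]
    - [0,0,-0.5,0,0,0]
    - [0,0,0,0,0,0]
    - [0,0,0,0,0,0]
    - [0,0,0,0,0,0]

```text
t: 18.43
eef_pos: [0.5321, -0.1877, 0.3459]
ee_rot: [3.14, -0.0, -1.342]
force: [3.7, 0.9, 11.4]
width: 0.0136
```

Call:
move_arm:
  deltas:
    - [0,0,-1,0,0,0]
    - [0,0,-0.5,0,0,0]
    - [0,0,0,0,0,0]
    - [0,0,0,0,0,0]
    - [0,0,0,0,0,0]

```text
t: 18.85
eef_pos: [0.532, -0.1877, 0.3459]
ee_rot: [3.14, -0.001, -1.342]
force: [-0.9, 2.4, 22.0]
width: 0.0138
```

```bash
python3 - <<'E'
from h import *
np.set_printoptions(precision=4,suppress=True,linewidth=160)
s=arm.get_state(); print(s["t"],s["eef_pos"],s["ee_rot"],s["force"],s["moment"],s["width"])
E
```

```text
18.85 [ 0.532  -0.1877  0.3459] [ 3.1405 -0.001  -1.3415] [-0.8793  2.4172 21.9683] [1.3021 0.5383 0.0863] 0.013832518192005582
```

Call:
move_arm:
  deltas:
    - [0,0,-1,0,0,0]
    - [0,0,-0.4,0,0,0]
    - [0,0,0,0,0,0]
    - [0,0,0,0,0,0]
    - [0,0,0,0,0,0]

```text
t: 19.27
eef_pos: [0.5318, -0.1876, 0.3459]
ee_rot: [3.141, -0.001, -1.341]
force: [-5.8, 5.2, 31.3]
width: 0.0139
```

Call:
move_arm:
  deltas:
    - [0,0,1.5,0,0,0]
    - [0,0,1.5,0,0,0]
    - [0,0,1,0,0,0]
    - [0,0,0,0,0,0]
    - [0,0,0,0,0,0]

```text
t: 19.68
eef_pos: [0.5321, -0.1877, 0.3459]
ee_rot: [3.139, 0.0, -1.342]
force: [6.0, -2.1, 4.3]
width: 0.0134
```

Call:
move_arm:
  deltas:
    - [0,0,0,0,0,0]
    - [0,0,0,0,0,0]
    - [0,0,0,0,0,0]
    - [0,0,5,0,0,0]
    - [0,0,15,0,0,0]
  claw: 120

```text
t: 20.1
eef_pos: [0.5301, -0.1874, 0.3631]
ee_rot: [3.131, 0.003, -1.343]
force: [0.1, -0.7, -0.1]
width: 0.0415
```

Call:
move_arm:
  deltas:
    - [0,0,25,0,0,0]
    - [0,0,35,0,0,0]
    - [0,30,20,0,0,0]
    - [0,38,0,0,0,0]
    - [0,38,0,0,0,0]

```text
t: 20.52
eef_pos: [0.5308, -0.0811, 0.4469]
ee_rot: [3.139, 0.001, -1.345]
force: [0.8, -0.2, -0.5]
width: 0.0467
```

Call:
move_arm:
  deltas:
    - [0,38,0,0,0,0]
    - [0,38,0,0,0,0]
    - [0,38,0,0,0,0]
    - [0,38,0,0,0,0]
    - [0,38,0,0,0,0]

```text
t: 20.93
eef_pos: [0.5304, 0.11, 0.4455]
ee_rot: [3.136, 0.001, -1.343]
force: [1.0, 0.3, -0.4]
width: 0.0462
```

```bash
python3 - <<'E'
from h import *
np.set_printoptions(precision=4,suppress=True,linewidth=160)
save("side","s6.png");save("top","t6.png")
s=arm.get_state(); print(s["t"],s["eef_pos"],s["force"])
for n in("lid","grip_bar","tab"):
    r={c:arm.spot_point(n,c) for c in("side","top")}
    if r["side"] and r["top"]: print(n,[r[c][0]["score"] for c in r],tri(r["side"][0]["xy"],r["top"][0]["xy"]))
a=cv2.resize(cv2.imread("pics/s6.png")[95:215,240:360],(560,560),interpolation=2)
b=cv2.resize(cv2.imread("pics/t6.png")[160:260,290:390],(560,560),interpolation=2)
t=np.radians(13);c0=np.array([.531,-.188])
for im,cam,o,f in((a,"side",(240,95),560/120),(b,"top",(290,160),5.6)):
    pts=[((proj(cam,np.r_[c0+[np.cos(t)*x-np.sin(t)*y,np.sin(t)*x+np.cos(t)*y],.165])-o+.5)*f-.5).round().astype(int) for x,y in((.0495,.0625),(.0495,-.0625),(-.0495,-.0625),(-.0495,.0625))]
    cv2.polylines(im,[np.array(pts)],True,(0,0,255),1)
cv2.imwrite("pics/v6.png",cv2.resize(np.hstack([a,b]),(800,400)))
E
```

```text
21.0333 [0.5309 0.1125 0.445 ] [-0.7653 -0.8669  0.6583]
lid [0.46, 0.92] (array([ 0.6192, -0.2251, -0.0103]), [np.float64(0.04626946549397191), np.float64(0.04626946549397207)])
grip_bar [0.71, 0.91] (array([ 0.6211, -0.2261, -0.0061]), [np.float64(0.05189416188400737), np.float64(0.05189416188400762)])
```

View pics/v6.png

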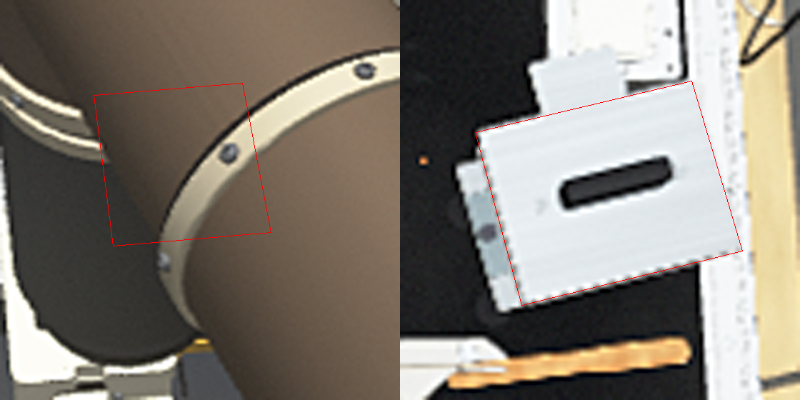

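Top view: the plate edges coincide with the home outline at z = 165 mm. The arm hides the side view, so I'll move it further off for a level check.

Call:
move_arm:
  deltas:
    - [-15,36,5,0,0,0]
    - [-15,36,5,0,0,0]
    - [-15,36,5,0,0,0]
    - [-15,36,5,0,0,0]
    - [-15,36,5,0,0,0]

```text
t: 21.75
eef_pos: [0.4557, 0.2886, 0.4708]
ee_rot: [3.137, 0.002, -1.345]
force: [0.2, 0.1, -0.4]
width: 0.0464
```

Call:
move_arm:
  deltas:
    - [-20,34,0,0,0,0]
    - [-20,34,0,0,0,0]
    - [-20,34,0,0,0,0]
    - [-20,34,0,0,0,0]
    - [-20,34,0,0,0,0]

```text
t: 22.17
eef_pos: [0.3558, 0.4589, 0.4706]
ee_rot: [3.137, 0.002, -1.344]
force: [1.4, 1.0, -0.2]
width: 0.0466
```

```bash
python3 - <<'E'
from h import *
np.set_printoptions(precision=4,suppress=True,linewidth=160)
save("side","s7.png");save("top","t7.png")
s=arm.get_state(); print(s["t"],s["eef_pos"],s["force"])
for n in("grip_bar","tab"):
    r={c:arm.spot_point(n,c) for c in("side","top")}
    if r["side"] and r["top"]: print(n,[r[c][0]["score"] for c in r],tri(r["side"][0]["xy"],r["top"][0]["xy"]))
a=cv2.resize(cv2.imread("pics/s7.png")[95:215,240:360],(560,560),interpolation=2)
b=cv2.resize(cv2.imread("pics/s7.png"),(560,420))
b=cv2.copyMakeBorder(b,0,140,0,0,0)
t=np.radians(13);c0=np.array([.531,-.188])
for im,cam,o,f in((a,"side",(240,95),560/120),):
  for z,col in((.165,(0,0,255)),(.146,(0,200,0))):
    pts=[((proj(cam,np.r_[c0+[np.cos(t)*x-np.sin(t)*y,np.sin(t)*x+np.cos(t)*y],z])-o+.5)*f-.5).round().astype(int) for x,y in((.0495,.0625),(.0495,-.0625),(-.0495,-.0625),(-.0495,.0625))]
    cv2.polylines(im,[np.array(pts)],True,col,1)
cv2.imwrite("pics/v7.png",cv2.resize(np.hstack([a,b]),(800,400)))
E
```

```text
22.2667 [0.3547 0.4615 0.4696] [-0.3324 -0.2026 -0.725 ]
grip_bar [0.2, 0.97] (array([ 0.6286, -0.2364, -0.0239]), [np.float64(0.04873088904233029), np.float64(0.0487308890423305)])
tab [0.96, 0.86] (array([ 0.5946, -0.1705,  0.1658]), [np.float64(0.002976233850132272), np.float64(0.002976233850132278)])
```

View pics/v7.png

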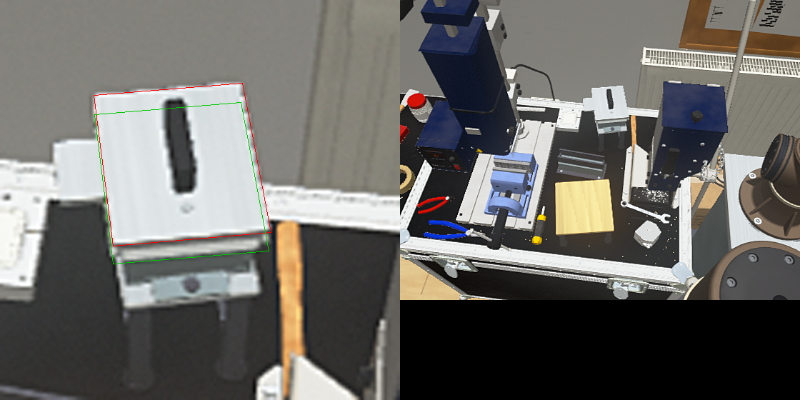

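The lid's plate coincides with the home outline all round, and the bystanders are where they were. Handing in.

```bash
python3 -c "
from station import arm
print(arm.job_done())"
```

```text
the job is handed in; nothing more can be done
None
```

The lid is on the castings box, pressed home. Before that I lifted it out of the rack by its tab, laid it flat on the plywood stand with the bar up, and let go. I then picked it up again by the bar. I handed the job in at about 22 s of the 61 s.

**Pressing down:** the resistance read about 7 N at the catches. The lid then met a hard stop, with the tool height staying at 0.3459 m as the force rose from 11 to 31 N. I had expected the stop at about 0.347 m. After I eased off, before letting go, the tool stayed at that height.

**Level check:** in both the side and top pictures, the plate edges matched the outline of a fully home, level lid to within about a pixel (1–3 mm).

**Other things:** the bystanders look undisturbed in the final side view. The arm ended clear of everything, with no contact force.

**Disagreements:**
- In the last picture the network found the grip bar badly in the side view (score 0.2), so I ignored that point.
- The tab came out at 166 mm instead of 161 mm, with a 3 mm mismatch between the two views. I treated that as measurement error.

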